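# Close the electroporator's cuvette slide and hold the pulse button

### The job

The electroporation cuvette is already standing in the white slide of the small electroporator, but the slide is still partly out. Push the slide fully home, so that its end plate sits flush against the mouth of the smoked hood and the cuvette stays standing in its pocket; only then press the red pulse button all the way down with the fingertips and keep it held down. Finish while still holding the button down (letting go aborts the pulse), and leave the cuvette rack, tip box, waste cup and pipette on the bench where they are.

Things in the scene. Friction and masses are not known exactly. Their poses are not given: they have to be found in the camera images.
- electroporator: compact off-white fixed instrument, 180 (x) x 190 mm (y). Origin: centre of underside, on the bench; x from front to back, y left, z up. Left (y +16 to +84 mm): loading deck 12 mm high, behind it a smoked clear hood (x -20 to +86, 79 mm high). Right (y -94 to +8): console, flat front shelf 40 mm high (x -90 to -26), behind it a sloping panel and a rear part 77 mm high.
- bay_mouth (a point): middle of the hood's open front at deck height (instrument point x -20, y +50, z +12 mm), axes as the instrument's. The hood's front face is this point's y-z plane, 68 mm wide, 67 mm high. The slide is home when the origin of cuvette_slide lies here.
- cuvette_slide: loose white slide, 130 to 250 g, on the deck between two rails (1.5 mm play a side), travels along the instrument's x; starts 25 to 55 mm out. Its tray (70 x 40 x 18 mm) points into the hood; its upright end plate (66 wide, 8 thick, 10 to 65 mm above the deck) stops on the hood's face. Origin: rear face of the plate, mid-width, deck height; axes as the instrument's.
- slide_handle (a point): middle of the flat front end of the slide's ribbed blue upright handle fin, 45 mm above the bench, 32 mm in front of the slide's origin. The fin is 12 mm thick (y), 28 to 62 mm above the bench, and stands 24 mm out from the end plate; push it on this end or pinch it across its thickness.
- pocket (a point): centre of the floor of the slide's square cuvette pocket (14.5 mm square, 14 mm deep), 25 mm behind the end plate's rear face and 4 mm above the deck.
- cuvette: loose square cuvette, 12.5 mm square, 45 mm tall, clear with two aluminium electrodes and a square blue cap, standing in the slide's pocket. Origin: centre of its underside; z up.
- button_top (a point): red flat-topped push button, 31 mm in diameter, on a dark ring on the console's front shelf (instrument point x -58, y -43 mm). This point: centre of its top face, 59.5 mm above the bench when up; pressed straight down.
- pulse_key (a joint): travel of the red button, m: 0 = up, 0.007 = all the way down. Spring-loaded: starts to move at about 2.5 N, reaches the bottom at about 8 N, springs back when let go.
- cuvette_rack: bystander: blue rack, 38 x 96 x 22 mm, with three spare cuvettes standing in it (49 mm high in all). Origin: centre of its underside.
- tip_box: bystander: dark blue pipette tip box with a clear lid, 70 x 110 x 62 mm, origin at its underside.
- waste_pot: bystander: white waste cup with a yellow band, 60 mm in diameter, 62 mm high, origin at its underside.
- micropipette: bystander: grey micropipette lying on the bench, 34 x 216 x 26 mm, origin at its underside, length along its y.

How it is judged:
By the outcome, as a careful person would: the job done as asked, in the order asked, and still so for the second after the job is handed in, while the arm keeps its last pose, push and grip.
It also fails if it takes over 40 s, if anything falls off the work surface, if the arm or the gripper's body presses on something with over 40 N, if the wrist force passes 120 N, or if a joint passes its speed limit or range.

### The arm

A 6-joint arm with a two-finger parallel gripper is mounted at the origin on a cart in front of the work surface, level with it; the furniture and walls round the work are solid. World frame = base frame: x ahead of the robot, y to its left, z up, the work surface at z = 0. Lengths are in m, angles in rad, forces in N, time in s.
With the tool pointing down it reaches from about 0.25 to 0.775 m from the base axis. Payload 4 kg.
Tool frame: the origin (TCP) lies midway between the tips of the shut fingers; the grasp point (between the pads) lies 19 mm behind it (robot.tcp_to_grasp is the z of the grasp point in the tool frame, in m); z points along the fingers, y is the line along which they close (so a half turn about z gives the same grasp; the last joint's range is limited). The gripper opens to 94 mm and grips with 3 to 60 N. Pads are 16 mm wide; open, the fingers measure 119 mm over their backs; the gripper's body (75 mm by 177 mm) begins 78 mm behind the grasp point.
Start: joints at [1.218, 0.087, 1.371, -0, 1.684, -0.103], TCP at [0.136, 0.533, 0.206] pointing down, gripper open.
Joint ranges: [-3.1, 3.1], [-0.76, 2.03], [0.27, 2.55], [-1.08, 4.22], [0.17, 2.65], [-2.57, 2.57]. Speed limits (rad/s): [2.79, 2.79, 3.14, 3.14, 3.14, 3.14].

### API

Orientations are given as [roll, pitch, yaw] about the fixed x, y, z axes, in that order (R = Rz(yaw) Ry(pitch) Rx(roll)).
In Python, from bench import robot gives the robot as it stands. The module is installed in compiled form; this text tells all that it offers.
- The arm moves only by the tool move_arm, never from a script. Its argument "motion" is one flat list of numbers, 7 for each row, row after row: the turn, a rotation vector about the tool's x, y, z in units of 45 degrees (1.0 is 45 degrees), then the shift along the tool's x, y, z in units of 100 mm (1.0 is 100 mm), then the opening, from 0 (shut) to 1 (fully open). A call has 1 to 12 rows; each row shifts and turns the commanded pose from where the row before left it, along the tool's axes as they then stand; what a row does not reach is not made up. A row lasts 1/12 s, in which the tool goes at most 41.7 mm and 7.16 degrees, less where a joint would pass 70% of its speed; a pose out of reach is approached as far as the arm can. A call with a number of a shift or a turn outside -1 to 1 is refused whole. A call with a gripper value outside its range is refused whole. The fingers move at their own pace and stop on an object; the grip force is fixed at half the most. Time passes only in rows, so rows that do not move let the fingers close. It gives the time, the measured TCP pose, the force, the opening and the grip force at its end, in the units of the state.
- robot.get_obs(): the state, without advancing time (a new reading comes with each control period).
- robot.snapshot(name): name is "scene" or "side" or "wrist"; returns the picture (480x640x3 uint8, red, green, blue); there is no depth.
- robot.get_calibration(name): a dict with "fx", "fy", "cx", "cy" (pixels), "R" (3x3) and "t" (3): a world point X has camera coordinates R X + t. Camera axes: x right, y down, z forward; pixel columns grow to the right and rows downward; lengths in m; the calibration is good to about 2 mm. A picture is of the moment at which its call begins: read the wrist's pose just before it. get_calibration takes no time and is no camera call; for the wrist camera it gives the pose at the moment of the call.
- robot.close_job(): hands the job in; it is judged then, once.
The state is a dict: "time": time; "joint_positions": joint angles; "qvel": joint speeds; "joint_torque": joint torques, N m; "tool_pos": TCP position; "ee_rot": TCP orientation; "wrist_force": force on the tool from outside, world axes, zero at the start; "wrist_torque": the same for the moment, N m; "width": finger opening in m; "finger_force": force on a finger pad.
Only numpy, scipy, OpenCV 4.12 (cv2) and the standard library are available. Lean on these libraries where they do the work, as an engineer would, in place of code of your own. Each camera call takes 0.05 s, during which the arm holds its last target. There are 200 camera calls.

## Working session

There is one attempt and no reset: what is moved stays moved. The work goes in short steps, Python scripts to look and compute and a tool call to move; the robot and the scene stay as the last step left them, time stands still between calls to the robot, and variables do not carry over. Pictures are saved under pics/ and viewed, at most 10 in all, crops included, and the job is handed in when it is done.

Besides the shell and the picture viewer there is one more tool, called after ">>>" as a command line: name --argument value ..., lists and objects as JSON in quotes. move_arm: Moves the arm, as the interface text tells. Shifts and turns lie within -1 to 1; 1 stands for 100 mm of shift or 45 degrees of turn. Its arguments: {"type":"object","properties":{"motion":{"type":"array","items":{"type":"number"}}},"required":["motion"]}

```bash
mkdir -p pics
python3 - <<'E'
from bench import robot
import cv2,numpy as np
np.set_printoptions(precision=4,suppress=True)
for n in("scene","side"):
    im=robot.snapshot(n); cv2.imwrite(f"pics/{n}0.png",im[:,:,::-1]); c=robot.get_calibration(n); print(n,c)
o=robot.get_obs();print(o)
E
```

```text
scene {'fx': 539.1197441001983, 'fy': 539.1197441001983, 'cx': 319.56242114060643, 'cy': 239.9325139104181, 'R': array([[ 0.7355, -0.6774, -0.0099],
       [-0.3137, -0.3276, -0.8912],
       [ 0.6005,  0.6586, -0.4534]]), 't': array([-0.3519,  0.2105,  0.7207])}
side {'fx': 449.86893887265154, 'fy': 449.86893887265154, 'cx': 319.1828729212549, 'cy': 236.229906664643, 'R': array([[-0.8931,  0.4497, -0.0156],
       [ 0.3292,  0.6295, -0.7038],
       [-0.3067, -0.6337, -0.7102]]), 't': array([ 0.4642, -0.1277,  1.0331])}
{'time': 0.1, 'joint_positions': array([ 1.2179,  0.0879,  1.3721, -0.    ,  1.6836, -0.1031]), 'qvel': array([-0.0018, -0.0029, -0.003 , -0.001 , -0.0016, -0.0019]), 'joint_torque': array([  0.0025, -34.1254, -30.3302,   0.0721,   0.0304,  -0.0001]), 'tool_pos': array([0.1358, 0.5325, 0.2044]), 'ee_rot': array([-3.1397, -0.0002,  2.8918]), 'wrist_force': array([ 0.0666, -0.5534,  0.1297]), 'wrist_torque': array([ 0.0144,  0.025 , -0.0079]), 'finger_force': 0.0, 'width': 0.09402371448480025}
```

View pics/scene0.png

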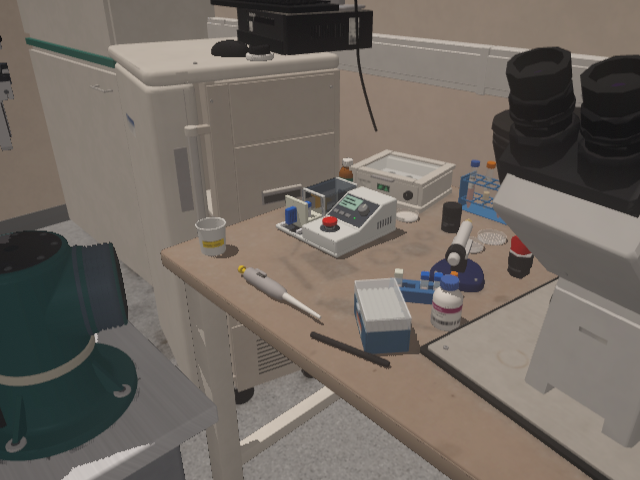

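View pics/side0.png

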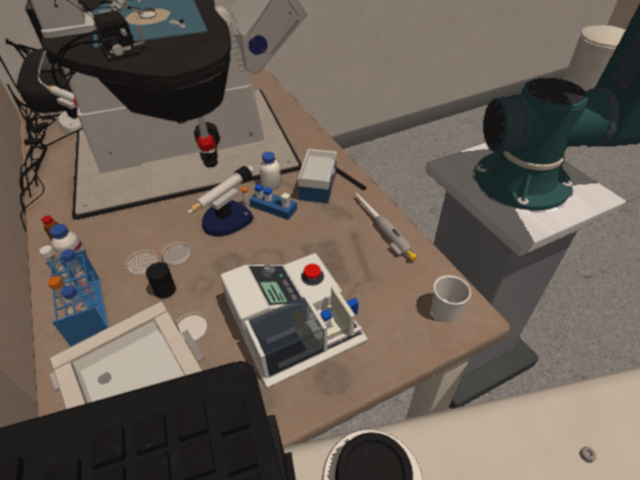

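The scene view shows the button near (330,222) and the blue handle near (291,215). In the side view they are at (313,271) and (352,306). Next I'll measure with colour masks and look at enlarged crops.

```bash
cat > h.py <<'E'
from bench import robot
import cv2,numpy as np
np.set_printoptions(precision=4,suppress=True)
def ray(c,u,v):
    d=c["R"].T@np.array([(u-c["cx"])/c["fx"],(v-c["cy"])/c["fy"],1]); return -c["R"].T@c["t"],d/np.linalg.norm(d)
def plane(c,u,v,z):
    o,d=ray(c,u,v); return o+d*(z-o[2])/d[2]
def tri(*rs):
    A=sum(np.eye(3)-np.outer(d,d) for o,d in rs); b=sum((np.eye(3)-np.outer(d,d))@o for o,d in rs)
    X=np.linalg.solve(A,b); return X,[np.linalg.norm((np.eye(3)-np.outer(d,d))@(X-o)) for o,d in rs]
def proj(c,X):
    p=c["R"]@X+c["t"]; return np.array([c["fx"]*p[0]/p[2]+c["cx"],c["fy"]*p[1]/p[2]+c["cy"]])
def blobs(im,kind,box,minA=15):
    h=cv2.cvtColor(im,cv2.COLOR_RGB2HSV)
    if kind=="red": m=cv2.inRange(h,(0,130,80),(8,255,255))|cv2.inRange(h,(172,130,80),(180,255,255))
    else: m=cv2.inRange(h,(100,120,50),(125,255,255))
    k=np.zeros_like(m);x0,y0,x1,y1=box;k[y0:y1,x0:x1]=255
    n,l,s,c=cv2.connectedComponentsWithStats(m&k)
    return [(s[i],c[i]) for i in range(1,n) if s[i][4]>=minA]
E
python3 - <<'E'
from h import *
box={"scene":(260,170,410,260),"side":(210,230,380,390)}
for n in box:
    im=cv2.imread(f"pics/{n}0.png")[:,:,::-1].copy();x0,y0,x1,y1=box[n]
    for k in("red","blue"):
        for s,c in blobs(im,k,box[n],8): print(n,k,s,c)
    f=5 if n=="scene" else 3.6
    cv2.imwrite(f"pics/{n}crop.png",cv2.resize(im[y0:y1,x0:x1,::-1],None,fx=f,fy=f,interpolation=cv2.INTER_CUBIC))
E
```

```text
scene red [323 216  14  11 115] [329.6174 220.8435]
scene blue [306 201   5   6  16] [308.5625 203.    ]
scene blue [285 207  11  17 104] [289.0865 213.8558]
side red [304 264  17  15 207] [312.0628 270.9855]
side blue [212 230  14   1  14] [218.5 230. ]
side blue [347 299  11  15  97] [353.2371 304.433 ]
side blue [321 310  11  10  77] [326.     314.3766]
```

View pics/scenecrop.png

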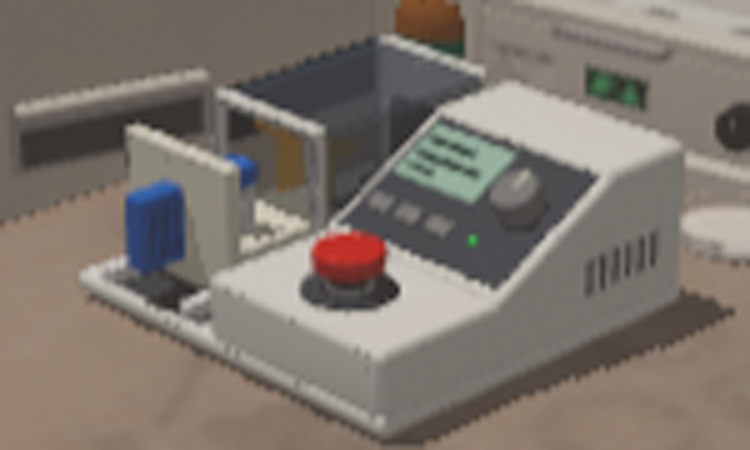

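View pics/sidecrop.png

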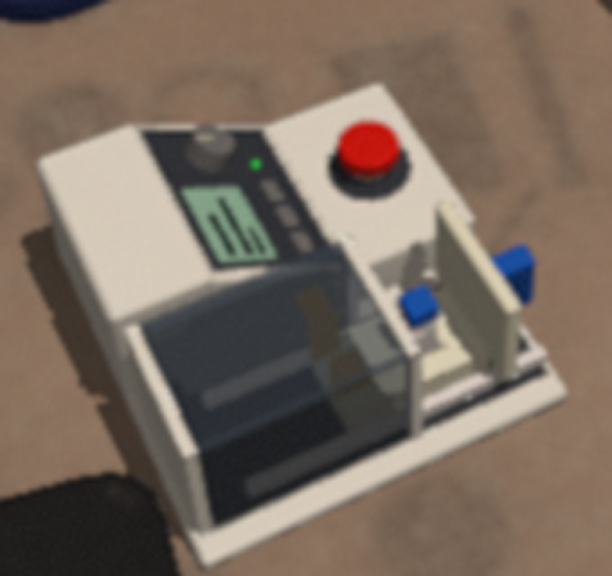

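Both crops are clear. Scene crop: button cap (348,250), hood front top corners (220,90) and (323,130), shelf front corners (213,295) and (380,355). Side crop: shelf corners (382,85) and (475,215), hood corners (345,240) and (415,352), rear corner (40,160). I'll cast these onto planes at the known heights and do a rigid fit.

Run:
```python
from h import *
cal={n:robot.get_calibration(n) for n in("scene","side")}
P=[("scene",220,90,-20,84,79),("scene",323,130,-20,16,79),("scene",213,295,-90,8,40),("scene",380,355,-90,-94,40),("scene",383,435,-90,-95,0),
("side",382,85,-90,-94,40),("side",475,215,-90,8,40),("side",345,240,-20,16,79),("side",415,352,-20,84,79),("side",40,160,90,-94,77)]
off={"scene":(260,170,5),"side":(210,230,3.6)}
def px(n,u,v): a,b,f=off[n]; return (u+.5)/f+a-.5,(v+.5)/f+b-.5
W=[];M=[]
for n,u,v,x,y,z in P:
    W.append(plane(cal[n],*px(n,u,v),z/1e3)[:2]);M.append((x/1e3,y/1e3))
W=np.array(W);M=np.array(M)
def fit(i):
    w,m=W[i],M[i];wc=w-w.mean(0);mc=m-m.mean(0)
    yaw=np.arctan2((mc[:,0]*wc[:,1]-mc[:,1]*wc[:,0]).sum(),(mc*wc).sum())
    R=np.array([[np.cos(yaw),-np.sin(yaw)],[np.sin(yaw),np.cos(yaw)]]);t=w.mean(0)-R@m.mean(0)
    return yaw,R,t,1e3*(w-(m@R.T+t))
for i in(list(range(5)),list(range(5,10)),list(range(10))):
    yaw,R,t,r=fit(i);print(np.degrees(yaw),t);print(r)
print("button pred",R@[-.058,-.043]+t)
b=[ray(cal["scene"],329.6,220.8),ray(cal["side"],312.1,271)];print("red tri",tri(*b))
h=[ray(cal["scene"],289.1,213.9),ray(cal["side"],353.2,304.4)];X=tri(*h);print("handle tri",X,(R.T@(X[0][:2]-t)))
c=[ray(cal["scene"],308.5,203),ray(cal["side"],326,314.4)];X=tri(*c);print("cap",X,(R.T@(X[0][:2]-t)))
# slide plate top corners at z=77mm
for n,u,v in[("scene",128,125),("scene",238,167),("side",443,203),("side",517,312)]:
    X=plane(cal[n],*px(n,u,v),.077)[:2];print(n,R.T@(X-t))
```

```text
1.2474450198295557 [0.6264 0.1096]
[[  5.037   -0.3256]
 [  4.5201   2.7942]
 [-11.7986 -14.671 ]
 [ -2.5069   2.8057]
 [  4.7484   9.3967]]
0.06398959160607205 [0.6239 0.1088]
[[ 1.0112  2.8296]
 [-0.7714 -3.6444]
 [ 1.9098  0.4988]
 [ 1.0658 -2.0738]
 [-3.2154  2.3899]]
0.5496843094749614 [0.6252 0.109 ]
[[  5.231    0.0725]
 [  5.5421   3.2053]
 [-10.6658 -15.1108]
 [ -0.1321   2.3854]
 [  7.1353   8.9766]
 [ -1.075    3.4627]
 [ -1.993   -3.0066]
 [  0.7592   0.5436]
 [  0.4916  -2.0259]
 [ -5.2934   1.4972]]
button pred [0.5676 0.0654]
red tri (array([0.5657, 0.065 , 0.056 ]), [np.float64(0.000411294875954048), np.float64(0.0004112948759541192)])
handle tri (array([0.5359, 0.156 , 0.0509]), [np.float64(0.0004903400367936109), np.float64(0.0004903400367935521)]) [-0.0889  0.0479]
cap (array([0.5883, 0.1569, 0.0594]), [np.float64(0.002423118619893738), np.float64(0.002423118619893908)]) [-0.0364  0.0483]
scene [-0.0664  0.0851]
scene [-0.0635  0.0183]
side [-0.0679  0.0172]
side [-0.0676  0.0834]
```

The two views agree. The instrument's yaw is about 0°, with its origin near (0.624, 0.109) and the button near (0.566, 0.065). The handle is at y≈0.156 and the slide is about 40 mm out. I'll move to in front of the handle, shut the fingers and take a wrist view.

>>> move_arm --motion '[0,0,-0.159,0,0,0,0,0,0,-0.159,0,0,0,0,0,0,0,-0.25,-0.3,0,0,0,0,0,-0.25,-0.3,0,0,0,0,0,-0.25,-0.3,0,0,0,0,0,-0.25,-0.3,0,0,0,0,0,-0.25,-0.3,0,0,0,0,0,-0.25,-0.3,0,0,0,0,0,-0.25,-0.3,0,0,0,0,0,-0.25,-0.3,0,0,0,0,0,-0.25,-0.3,0,0,0,0,0,-0.25,-0.3,0,0]'

```text
time: 1.1
tool_pos: [0.3865, 0.2312, 0.2051]
ee_rot: [3.142, -0.0, 3.142]
wrist_force: [0.3, 1.3, 0.3]
width: 0.0175
finger_force: 0.0
```

>>> move_arm --motion '[0,0,0,-0.25,-0.3,0,0,0,0,0,-0.25,-0.3,0,0,0,0,0,0,0,0,0,0,0,0,0,0,0,0]'

```text
time: 1.43
tool_pos: [0.4364, 0.1714, 0.2047]
ee_rot: [-3.142, -0.002, 3.137]
wrist_force: [-0.9, -0.8, 0.1]
width: 0.0006
finger_force: 0.0
```

Run:
```python
from h import *
o=robot.get_obs();print(o["time"],o["tool_pos"],o["ee_rot"],o["joint_positions"],o["width"],o["wrist_force"])
c=robot.get_calibration("wrist");im=robot.snapshot("wrist");cv2.imwrite("pics/w1.png",im[:,:,::-1]);np.savez("w1.npz",**c)
for p in((.566,.065,.0595),(.532,.157,.045)):print(proj(c,np.array(p)))
```

```text
1.4333 [0.4364 0.1714 0.2047] [-3.1416 -0.0019  3.1373] [ 0.2529 -0.0933  1.5524  0.0005  1.6844 -1.3135] 0.0005871618507485044 [-0.9064 -0.7513  0.1305]
[203.7612 358.926 ]
[301.3931 318.4821]
```

View pics/w1.png

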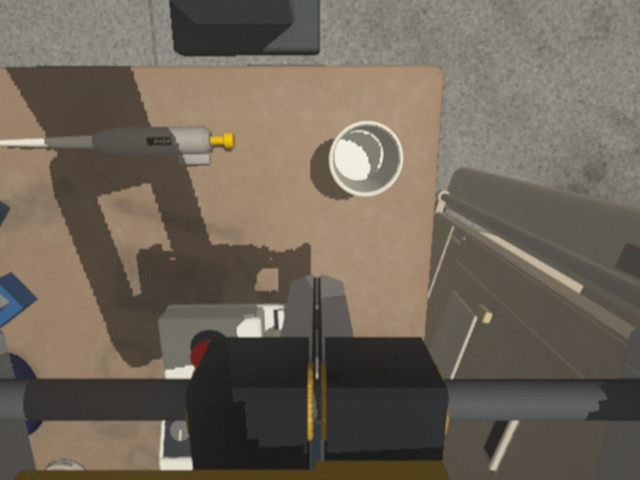

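The wrist view shows the instrument's front edge level near row 305, so yaw is about 0. The waste cup rim is centred at (366,158) and the fingers cover the handle. I'll check the cup's clearance before descending.

Run:
```python
from h import *
c=dict(np.load("w1.npz"));print("cup",plane(c,366,158,.062),"front edge",plane(c,165,306,.04),plane(c,240,306,.04))
print("cam",-c["R"].T@c["t"])
```

```text
cup [0.3807 0.2123 0.062 ] front edge [0.5207 0.026  0.04  ] [0.521 0.098 0.04 ]
cam [0.3602 0.1719 0.3836]
```

>>> move_arm --motion '[0,0,0,-0.2,-0.05,0,0,0,0,0,-0.2,-0.05,0,0,0,0,0,-0.2,-0.05,0,0,0,0,0,0,0,0.3,0,0,0,0,0,0,0.3,0,0,0,0,0,0,0.3,0,0,0,0,0,0,0.3,0,0,0,0,0,0,0.3,0,0,0,0,0,0,0.17,0,0,0,0,0,0,0,0,0,0,0,0,0,0,0]'

```text
time: 2.4
tool_pos: [0.4944, 0.1593, 0.0378]
ee_rot: [-3.142, -0.003, -3.139]
wrist_force: [0.6, 0.3, 0.9]
width: 0.0005
finger_force: 0.0
```

Run:
```python
from h import *
o=robot.get_obs();print(o["time"],o["tool_pos"],o["ee_rot"],o["wrist_force"])
a=robot.snapshot("scene")[160:260,250:400,::-1];b=robot.snapshot("side")[220:390,250:400,::-1]
a=cv2.resize(a,None,fx=4,fy=4,interpolation=cv2.INTER_CUBIC)
b=cv2.resize(b,None,fx=3.5,fy=3.5,interpolation=cv2.INTER_CUBIC)
cv2.imwrite("pics/s2a.png",a);cv2.imwrite("pics/s2b.png",b)
```

```text
2.4 [0.4944 0.1593 0.0378] [-3.1415 -0.0026 -3.1391] [0.638  0.3171 0.9226]
```

View pics/s2b.png

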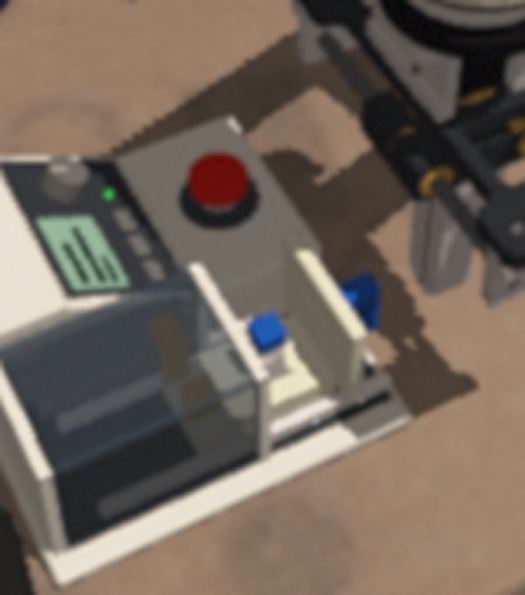

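The fingertips sit in front of the blue fin, with handle end at crop (378,290) and fingertips at (438,285), both consistent with projection. Now a slow push.

>>> move_arm --motion '[0,0,0,-0.08,-0.01,0,0,0,0,0,-0.08,-0.01,0,0,0,0,0,-0.04,0,0,0,0,0,0,-0.04,0,0,0,0,0,0,-0.04,0,0,0,0,0,0,-0.04,0,0,0,0,0,0,-0.04,0,0,0,0,0,0,-0.04,0,0,0,0,0,0,-0.04,0,0,0,0,0,0,-0.04,0,0,0,0,0,0,-0.04,0,0,0,0,0,0,0,0,0,0]'

```text
time: 3.5
tool_pos: [0.5491, 0.1559, 0.0384]
ee_rot: [3.142, 0.001, 3.141]
wrist_force: [0.7, -0.1, 0.2]
width: 0.0005
finger_force: 0.0
```

Run:
```python
from h import *
o=robot.get_obs();print(o["time"],o["tool_pos"],o["ee_rot"],o["wrist_force"])
a=robot.snapshot("scene");b=robot.snapshot("side")
for n,im,bx in(("scene",a,(260,170,410,260)),("side",b,(260,230,380,390))):
    for s,c in blobs(im,"blue",bx,8): print(n,s,c)
```

```text
3.5 [0.5491 0.1559 0.0384] [3.1415 0.0013 3.1414] [ 0.6956 -0.127   0.2367]
scene [318 199   3   4   9] [319.3333 200.3333]
scene [297 203  10  17  79] [303.0886 211.1013]
side [331 305  12  18 135] [337.7333 312.6815]
```

>>> move_arm --motion '[0,0,0,-0.02,0,0,0,0,0,0,-0.02,0,0,0,0,0,0,-0.02,0,0,0,0,0,0,-0.02,0,0,0,0,0,0,0,0,0,0]'

```text
time: 4.02
tool_pos: [0.5564, 0.1559, 0.0384]
ee_rot: [3.141, 0.001, 3.141]
wrist_force: [-0.7, 0.1, 0.1]
width: 0.0001
finger_force: 0.1
```

>>> move_arm --motion '[0,0,0,-0.02,0,0,0,0,0,0,-0.01,0,0,0,0,0,0,0,0,0,0]'

```text
time: 4.27
tool_pos: [0.5593, 0.1559, 0.0384]
ee_rot: [3.142, 0.0, 3.141]
wrist_force: [-1.0, -0.1, 0.4]
width: 0.0006
finger_force: 0.2
```

>>> move_arm --motion '[0,0,0,-0.02,0,0,0,0,0,0,-0.02,0,0,0,0,0,0,0,0,0,0]'

```text
time: 4.52
tool_pos: [0.5618, 0.1558, 0.0384]
ee_rot: [-3.141, -0.003, -3.142]
wrist_force: [-4.0, -0.5, 2.8]
width: 0.0002
finger_force: 2.3
```

>>> move_arm --motion '[0,0,0,-0.01,0,0,0,0,0,0,-0.01,0,0,0,0,0,0,0,0,0,0]'

```text
time: 4.77
tool_pos: [0.5618, 0.1558, 0.0384]
ee_rot: [-3.141, -0.008, -3.141]
wrist_force: [-8.8, -1.0, 7.5]
width: 0.0007
finger_force: 4.9
```

Run:
```python
from h import *
o=robot.get_obs();print(o["time"],o["tool_pos"],o["wrist_force"])
a=robot.snapshot("scene")[165:250,260:385,::-1];b=robot.snapshot("side")[230:390,270:390,::-1]
a=cv2.resize(a,None,fx=3.2,fy=3.2,interpolation=cv2.INTER_CUBIC);b=cv2.resize(b,None,fx=3.2,fy=3.2,interpolation=cv2.INTER_CUBIC)
p=np.zeros((max(len(a),len(b)),a.shape[1]+b.shape[1],3),np.uint8);p[:len(a),:a.shape[1]]=a;p[:len(b),a.shape[1]:]=b;print(p.shape)
cv2.imwrite("pics/s3.png",p)
```

```text
4.7667 [0.5618 0.1558 0.0384] [-8.811  -0.9703  7.4831]
(512, 784, 3)
```

View pics/s3.png

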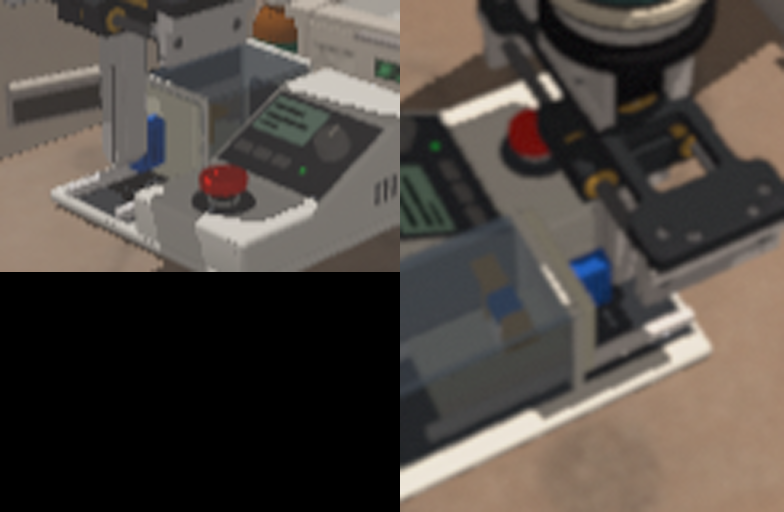

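The hard stop came at x=0.562 with about 9 N, close to the predicted 0.565. The picture shows the plate on the hood's face and the blue cap standing inside the hood (right half, (505,300)). I'll back off, lift, and measure the plate gap.

>>> move_arm --motion '[0,0,0,0.05,0,0,0,0,0,0,0.1,0,0,0,0,0,0,0.15,0,0,0,0,0,0,0.15,0,0,0,0,0,0,0.15,0,-0.2,0,0,0,0,0.1,0,-0.25,0,0,0,0,0.1,0,-0.25,0,0,0,0,0.1,0,-0.25,0,0,0,0,0.1,0,-0.15,0,0,0,0,0,0,0,0]'

```text
time: 5.7
tool_pos: [0.4663, 0.1566, 0.1533]
ee_rot: [3.139, 0.009, -3.141]
wrist_force: [-0.0, -0.9, 2.0]
width: 0.0007
finger_force: 0.0
```

Run:
```python
from h import *
o=robot.get_obs();print(o["time"],o["tool_pos"],o["ee_rot"],o["wrist_force"])
A=robot.snapshot("scene");B=robot.snapshot("side")
for n,im,bx in(("scene",A,(260,170,410,260)),("side",B,(260,230,380,390))):
    for k in("blue","red"):
        for s,c in blobs(im,k,bx,8): print(n,k,s,c)
a=cv2.resize(A[165:250,260:350,::-1],None,fx=4,fy=4,interpolation=cv2.INTER_CUBIC);b=cv2.resize(B[250:370,280:380,::-1],None,fx=4,fy=4,interpolation=cv2.INTER_CUBIC)
p=np.zeros((max(len(a),len(b)),a.shape[1]+b.shape[1],3),np.uint8);p[:len(a),:a.shape[1]]=a;p[:len(b),a.shape[1]:]=b
cv2.imwrite("pics/s4.png",p)
```

```text
5.7 [0.4663 0.1566 0.1533] [ 3.1394  0.0093 -3.1411] [-0.0209 -0.8877  2.0002]
scene blue [300 201  11  17 142] [305.3099 208.8944]
scene red [323 217  14  10 110] [329.5364 221.0818]
side blue [324 308  13  18 132] [331.     315.6591]
side red [304 264  17  15 204] [311.8529 270.9265]
```

View pics/s4.png

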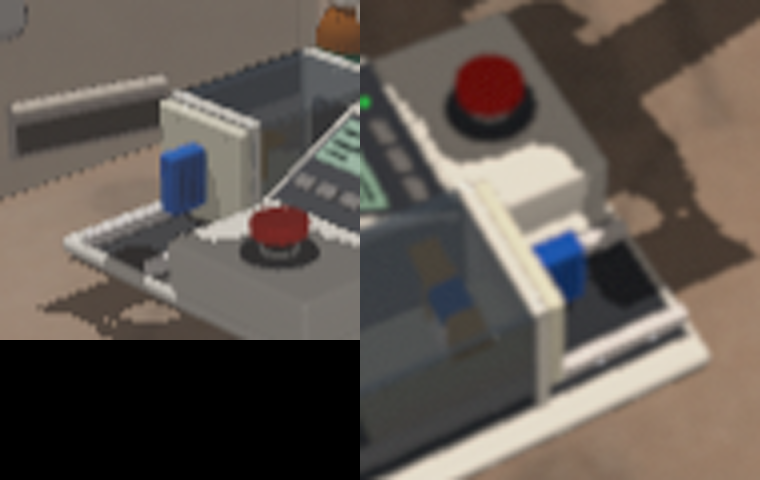

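The plate is flush with the hood's face in both views, with no gap at right-half (500,250), and the cap stands upright inside at (450,295). Now to the button at (0.566, 0.065).

>>> move_arm --motion '[0,0,0,-0.2,-0.18,0,0,0,0,0,-0.2,-0.18,0,0,0,0,0,-0.2,-0.18,0,0,0,0,0,-0.2,-0.18,0,0,0,0,0,-0.2,-0.2,0,0,0,0,0,0,0,0.25,0,0,0,0,0,0,0.25,0,0,0,0,0,0,0.25,0,0,0,0,0,0,0.05,0,0,0,0,0,0,0,0,0,0,0,0,0,0,0]'

```text
time: 6.72
tool_pos: [0.5648, 0.0639, 0.0678]
ee_rot: [3.142, -0.001, 3.142]
wrist_force: [0.8, 0.0, 0.1]
width: 0.0003
finger_force: 0.0
```

>>> move_arm --motion '[0,0,0,0,0,0.03,0,0,0,0,0,0,0.03,0,0,0,0,0,0,0.02,0,0,0,0,0,0,0.02,0,0,0,0,0,0,0.01,0,0,0,0,0,0,0.01,0,0,0,0,0,0,0,0]'

```text
time: 7.3
tool_pos: [0.5656, 0.064, 0.0574]
ee_rot: [3.141, 0.002, -3.142]
wrist_force: [0.3, 0.9, 4.9]
width: 0.0
finger_force: 2.1
```

>>> move_arm --motion '[0,0,0,0,0,0.01,0,0,0,0,0,0,0.01,0,0,0,0,0,0,0.01,0,0,0,0,0,0,0,0]'

```text
time: 7.63
tool_pos: [0.5656, 0.064, 0.0544]
ee_rot: [3.141, 0.002, 3.142]
wrist_force: [-0.6, 0.3, 6.6]
width: 0.0006
finger_force: 3.3
```

>>> move_arm --motion '[0,0,0,0,0,0.01,0,0,0,0,0,0,0.01,0,0,0,0,0,0,0.01,0,0,0,0,0,0,0,0]'

```text
time: 7.97
tool_pos: [0.5656, 0.064, 0.0527]
ee_rot: [3.141, 0.002, -3.142]
wrist_force: [-2.5, 0.3, 10.2]
width: 0.0003
finger_force: 5.4
```

>>> move_arm --motion '[0,0,0,0,0,0.01,0,0,0,0,0,0,0,0,0,0,0,0,0,0,0]'

```text
time: 8.22
tool_pos: [0.5657, 0.0641, 0.0527]
ee_rot: [3.141, 0.002, -3.141]
wrist_force: [-5.0, 0.2, 14.2]
width: 0.0007
finger_force: 7.1
```

The button has bottomed at z=0.0527 with 14 N on it. I'll confirm the slide and cuvette haven't moved and the force is steady, then hand in.

>>> move_arm --motion '[0,0,0,0,0,0,0,0,0,0,0,0,0,0,0,0,0,0,0,0,0,0,0,0,0,0,0,0,0,0,0,0,0,0,0]'

```text
time: 8.63
tool_pos: [0.5657, 0.064, 0.0526]
ee_rot: [3.141, 0.003, -3.142]
wrist_force: [-4.0, 0.9, 13.8]
width: 0.0003
finger_force: 7.1
```

Run:
```python
from h import *
a=robot.snapshot("scene");B=robot.snapshot("side")
o=robot.get_obs();print(o["time"],o["tool_pos"],o["wrist_force"])
for n,im,bx in(("scene",a,(260,170,410,260)),("side",B,(260,230,380,390))):
    for s,c in blobs(im,"blue",bx,8): print(n,s,c)
cv2.imwrite("pics/s5.png",np.hstack([cv2.resize(x,(390,300),interpolation=cv2.INTER_CUBIC) for x in(a[160:265,260:396,::-1],B[250:370,250:406,::-1])]))
```

```text
8.7333 [0.5657 0.064  0.0527] [-3.7762 -0.2235 15.0755]
scene [300 201  11  17 124] [305.0968 208.6855]
side [324 308  12  18 127] [330.8031 315.6063]
```

View pics/s5.png

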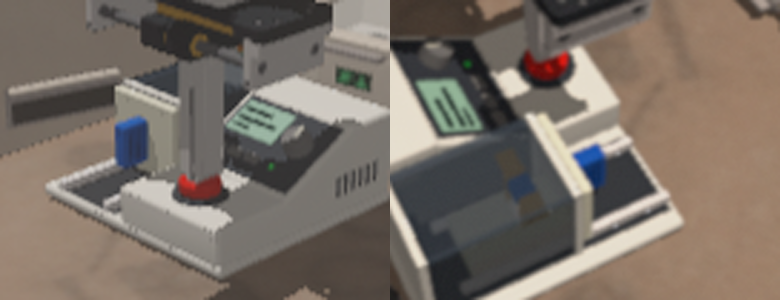

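The fingertips hold the button down (left half, (200,190)), and it's lit. The slide is flush and the cap is upright at right-half (520,188).

```bash
python3 -c "
from bench import robot
print(robot.close_job())"
```

```text
the job is handed in; nothing more can be done
None
```

I pushed the slide fully home with the cuvette still standing, then pressed the red button to the bottom; the job is handed in with the fingertips still holding it at about 14 N.

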